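# Lay up the contact-lens aftercare tray

### The arm

A 6-joint arm with a two-finger parallel gripper is mounted at the origin on a cart in front of the work surface, level with it; the furniture and walls round the work are solid. World frame = base frame: x ahead of the robot, y to its left, z up, the work surface at z = 0. Lengths are in m, angles in rad, forces in N, time in s.
With the tool pointing down it reaches from about 0.35 to 0.925 m from the base axis. Payload 6.4 kg.
Tool frame: the origin (TCP) lies between the finger pads; the fingertips stand 25 mm ahead of it and the grasp point (between the pads) lies 6 mm ahead of it (r.tcp_to_tips is the distance from the TCP to the fingertips, in m); z points along the fingers, y is the line along which they close (so a half turn about z gives the same grasp; the last joint's range is limited). The gripper opens to 94 mm and grips with 3 to 60 N. Pads are 16 mm wide; open, the fingers measure 119 mm over their backs; the gripper's body (75 mm by 177 mm) begins 78 mm behind the grasp point.
Start: joints at [1.175, 0.245, 1.558, -0, 1.339, -0.174], TCP at [0.143, 0.634, 0.23] pointing down, gripper open.
Joint ranges: [-3.13, 3.13], [-1.02, 2.26], [0.13, 2.54], [-0.95, 4.09], [0.21, 2.88], [-2.74, 2.74]. Speed limits (rad/s): [2.57, 2.57, 3.14, 3.14, 3.14, 3.14].

### API

Orientations are given as a unit quaternion [w, x, y, z].
In Python, from plant import r, viewer gives the robot as it stands.
- The arm moves only by the shell command python3 -m jog 'ROWS' [FORCE]. ROWS is JSON, a list of rows, each a list of 7 numbers: the shift along the world's x, y, z in cm, then the turn, a rotation vector about the world's x, y, z in rad, then the finger opening in cm, from 0 to 9.4. A call has 1 to 12 rows; each row is the pose to reach, as a shift and turn from the pose commanded when the call began; what a row does not reach only later rows make up. A row lasts 1/8 s, in which the tool goes at most 62.5 mm and 10.7 degrees, less where a joint would pass 70% of its speed; a pose out of reach is approached as far as the arm can. A call with a gripper value outside its range is refused whole. The fingers move at their own pace and stop on an object; FORCE is the grip in N (left out, the last holds). Time passes only in rows, so rows that repeat a pose let the fingers close. It gives the time, the measured TCP pose, the force, the opening and the grip force at its end, in the units of the state.
- r.read_state(): the state, without advancing time (a new reading comes with each control period).
- viewer.read_camera(name): name is "scene" or "top" or "wrist"; returns the picture (400x640x3 uint8, red, green, blue); there is no depth.
- viewer.calibration(name): a dict with "camera_matrix" (3x3 intrinsics, pixels), "R" (3x3) and "t" (3): a world point X has camera coordinates R X + t. Camera axes: x right, y down, z forward; pixel columns grow to the right and rows downward; lengths in m; the calibration is good to about 2 mm. A picture is of the moment at which its call begins: read the wrist's pose just before it. calibration takes no time and is no camera call; for the wrist camera it gives the pose at the moment of the call.
- r.sign_off(): hands the job in; it is judged then, once.
The state is a dict: "clock": time; "qpos": joint angles; "qvel": joint speeds; "tau": joint torques, N m; "eef_pos": TCP position; "ee_rot": TCP orientation; "wrist_force": force on the tool from outside, world axes, zero at the start; "wrist_torque": the same for the moment, N m; "width": finger opening in m; "finger_force": force on a finger pad.
Only numpy, scipy, OpenCV 4.12 (cv2) and the standard library are available. Lean on these libraries where they do the work, as an engineer would, in place of code of your own. Each camera call takes 0.05 s, during which the arm holds its last target. There are 200 camera calls.

### The job

Lay up the contact-lens tray for the next patient: from the glass in front of the desk pad, put the saline bottle, the dropper bottle, the carton of eye drops and the lens case each into the tray compartment that is shaped for it, resting fully down on the compartment's floor. Keep the bottles, the carton and the lens case right way up all the while, and do not disturb the mug or the spectacle case.

Things in the scene. Friction and masses are not known exactly. Their poses are not given: they have to be found in the camera images.
- saline: Saline bottle, white with a broad ribbed lid, a short round cylinder 39 mm in diameter and 73 mm high, about 90 g, standing on the glass. Origin at the centre of its underside, z up through the lid. Straight-sided over nearly the whole height.
- dropper: Dropper bottle, slim brown bottle with black rubber bulb, 34 mm in diameter and 102 mm high, about 70 g, standing. The straight body ends 56 mm above its underside, then shoulder, neck (24 mm) and bulb. Origin at the centre of its underside, z up. (A like bottle far off by the laptop is out of reach and not meant.)
- carton: Tall narrow blue carton of eye drops, 36 mm (its x) x 42 mm (its y) x 98 mm high, about 30 g, standing. Origin at the centre of its underside, z up.
- lens_case: Contact-lens case, flat white oblong 30 mm (its x) x 62 mm (its y) with rounded ends, with two round screw caps on top (one white, one blue); body 10 mm thick, 18 mm over the caps, 15 g. Origin at the centre of its underside, z up. Pick it up across its 30 mm width at its middle.
- insert_saline: Tray compartment for the saline bottle: grey block 30 mm high with a wide round well in its middle, 46 mm in diameter, mouth flared to 56 mm; floor 6 mm above the origin. 84 (x) x 76 (y) mm, fixed in the tray; origin at the centre of its underside, 9 mm above the glass; x away from the robot, y along the row, z up.
- insert_dropper: Tray compartment for the dropper bottle: low grey foot 12 mm high carrying an upright round tube socket, 58 mm outside, 40 mm bore, mouth flared to 50 mm, rim 32 mm and floor 6 mm above the origin. 84 (x) x 76 (y) mm, fixed in the tray; origin at the centre of its underside, 9 mm above the glass; x away from the robot, y along the row, z up.
- insert_carton: Tray compartment for the carton: grey block 30 mm high with a rectangular well in its middle, 43 mm along x and 49 mm along y (for the carton's x and y, either way round), mouth flared by 5 mm all round; floor 6 mm above the origin. 84 (x) x 76 (y) mm, fixed in the tray; origin at the centre of its underside, 9 mm above the glass; x away from the robot, y along the row, z up.
- insert_lens: Tray compartment for the lens case: block 34 mm high with an oblong recess, 69 mm in x, 37 mm in y (case y along this x), mouth flared by 4 mm, floor 25 mm above the origin. A finger channel, 36 mm wide, 7 mm deeper, crosses it along y. 84 (x) x 76 (y) mm, fixed in the tray; origin at the centre of its underside, 9 mm above the glass; x away from the robot, y along the row, z up.
- mug: Bystander: white spotted mug, about 82 mm across, 91 mm high, at the near right of the desk; origin in its underside. Leave it alone.
- spectacle_case: Bystander: dark blue closed spectacle case, 67 x 158 x 41 mm, lying at the right edge; origin at the centre of its underside. Leave it alone.
Mind the look-alikes: they are no part of the job. There is more than one size of the carton; the one meant has the size given above. What is shaped like the dropper but pink is not meant.

How it is judged:
By the outcome, as a careful person would: the job done as asked, in the order asked, and still so for the second after the job is handed in, with the robot touching nothing.
It also fails if it takes over 128 s, if anything falls off the work surface, if the arm or the gripper's body presses on something with over 40 N, if the wrist force passes 120 N, or if a joint passes its speed limit or range.

## Working session

There is one attempt and no reset: what is moved stays moved. The work goes in short steps, Python scripts to look and compute and a shell command to move; the robot and the scene stay as the last step left them, time stands still between calls to the robot, and variables do not carry over. Pictures are saved under pics/ and viewed, at most 16 in all, crops included, and the job is handed in when it is done.

```bash
ls; mkdir -p pics; python3 - <<'E'
from plant import r, viewer
import cv2
for n in("scene","top"):
    im=viewer.read_camera(n); cv2.imwrite(f"pics/{n}0.png",im[:,:,::-1]); c=viewer.calibration(n); print(n,c)
s=r.read_state(); print(s['eef_pos'],s['ee_rot'],s['width'],s['clock'])
E
```

```text
pics
scene {'camera_matrix': array([[388.50151506,   0.        , 319.7058051 ],
       [  0.        , 388.50151506, 197.08171972],
       [  0.        ,   0.        ,   1.        ]]), 'R': array([[ 0.71744998, -0.69652204, -0.01107101],
       [-0.53110344, -0.53663893, -0.65570404],
       [ 0.45077118,  0.4763147 , -0.75493685]]), 't': array([-0.34296898,  0.24882451,  0.84063643])}
top {'camera_matrix': array([[506.52978631,   0.        , 316.55946168],
       [  0.        , 506.52978631, 189.24990552],
       [  0.        ,   0.        ,   1.        ]]), 'R': array([[-0.02720154, -0.99962772,  0.00212182],
       [-0.98604738,  0.02648316, -0.1643448 ],
       [ 0.16422742, -0.00656264, -0.98640067]]), 't': array([-0.01082531,  0.46715281,  1.34721881])}
[0.14280147 0.63360509 0.22947119] [-2.38596805e-04  1.10683003e-01  9.93855376e-01 -8.40610624e-04] 0.09395893437767477 0.1
```

View pics/top0.png

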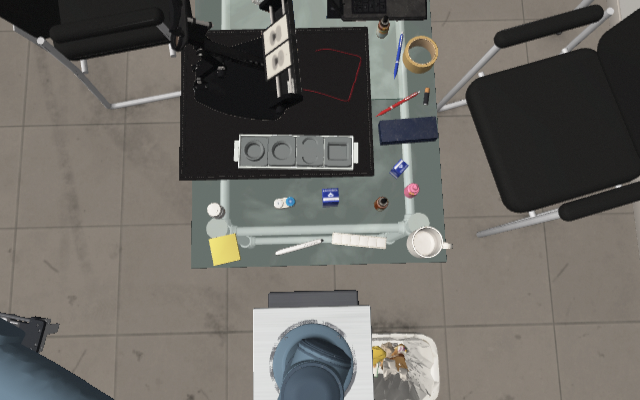

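View pics/scene0.png

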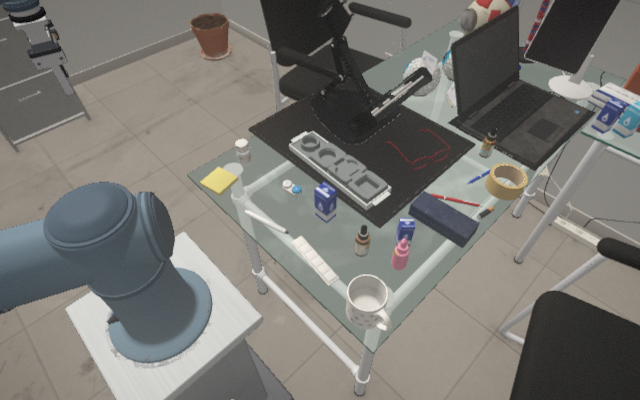

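The pictures show candidate objects in the top view:
- **Saline:** (215,210).
- **Dropper:** brown at (381,203). The pink one at (412,190) and the far brown one at (383,27) are look-alikes.
- **Carton:** the tall one at (331,197). The one at (399,168) is smaller.
- **Lens case:** (285,202).
- **Tray:** runs from 238 to 354 across, around row 151.

I'll check these in one close crop.

```bash
cat > h.py <<'E'
from plant import r, viewer
import cv2, numpy as np
def w(name,u,v,z,c=None):
    c=c or viewer.calibration(name); R,t=c['R'],c['t']
    d=R.T@np.linalg.inv(c['camera_matrix'])@[u,v,1]; o=-R.T@t
    return o+d*(z-o[2])/d[2]
def px(name,X,c=None):
    c=c or viewer.calibration(name); p=c['camera_matrix']@(c['R']@np.array(X)+c['t']); return p[:2]/p[2]
def snap(name,fn,box=None,k=1):
    c=viewer.calibration(name); im=viewer.read_camera(name)[:,:,::-1]
    if box: im=im[box[1]:box[3],box[0]:box[2]]
    cv2.imwrite(fn,cv2.resize(im,None,fx=k,fy=k,interpolation=cv2.INTER_CUBIC)); return c
E
python3 - <<'E'
from h import *
snap("top","pics/t1.png",(200,125,430,235),3.4)
for n,u,v,z in [("saline top",215,208,.073),("saline low",216,215,0.0),("drop top",381,201,.10),("carton top",331,193,.098),("lens",285,202,.015),("small carton",399,168,.05),("wellA",254.5,150,.039),("wellB",281,150,.041),("wellC",311,151,.043),("wellD",340,151,.039),("mug",426,242,.09)]:
    print(n,w("top",u,v,z).round(4))
E
```

```text
saline top [0.4178 0.2472 0.073 ]
saline low [0.4079 0.2586 0.    ]
drop top [ 0.421  -0.1899  0.1   ]
carton top [ 0.4459 -0.0605  0.098 ]
lens [0.4372 0.0648 0.015 ]
small carton [ 0.5176 -0.2502  0.05  ]
wellA [0.5814 0.1454 0.039 ]
wellB [0.579  0.0719 0.041 ]
wellC [ 0.5734 -0.011   0.043 ]
wellD [ 0.5723 -0.0913  0.039 ]
mug [ 0.3121 -0.3026  0.09  ]
```

View pics/t1.png

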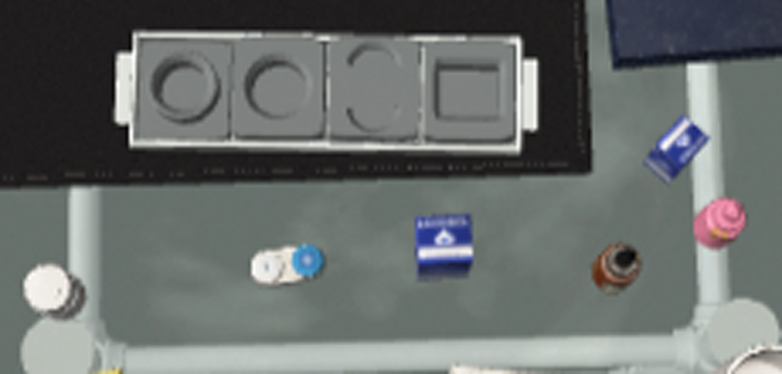

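The crop shows:
- **Tray, left to right:** tube socket for the dropper (254,150), wide round well for the saline (281,150), oblong recess for the lens case (310,150), rectangular well for the carton (338,151).
- **Objects:** saline (51,288), lens case (288,264), tall carton (444,245) and brown dropper (617,265), all in crop pixels.

The look-alikes are clearly separate from these. I'll move above the saline now.

```bash
python3 -m jog '[[3,-5,0,0,0,0.05,9.4],[7,-10,0,0,0,0.1,9.4],[11,-15,0,0,0,0.15,9.4],[14,-20,0,0,0,0.2,9.4],[18,-25,0,0,0,0.22,9.4],[21,-30,0,0,0,0.22,9.4],[24,-35,0,0,0,0.22,9.4],[27,-38.5,0,0,0,0.22,9.4],[27,-38.5,0,0,0,0.22,9.4],[27,-38.5,0,0,0,0.22,9.4]]'; python3 - <<'E'
from h import *
c=snap("wrist","pics/w1.png"); print(c); print(px("wrist",[.414,.2475,.073],c), r.read_state()['eef_pos'])
E
```

```text
clock: 1.4
eef_pos: [0.4125, 0.2494, 0.2302]
ee_rot: [-0.0, 0.001, 1.0, 0.0]
wrist_force: [0.2, 0.2, 0.1]
width: 0.094
finger_force: 0.0
{'camera_matrix': array([[285.07186489,   0.        , 316.8449733 ],
       [  0.        , 285.07186489, 196.64345692],
       [  0.        ,   0.        ,   1.        ]]), 'R': array([[ 1.32126749e-03,  9.99998740e-01,  8.79373383e-04],
       [ 9.74558092e-01, -1.48474787e-03,  2.24130143e-01],
       [ 2.24131167e-01,  5.60864575e-04, -9.74558826e-01]]), 't': array([-0.24987336, -0.42417459,  0.29670797])}
[315.26744943 192.42457631] [0.41231883 0.24974445 0.23021331]
```

View pics/w1.png

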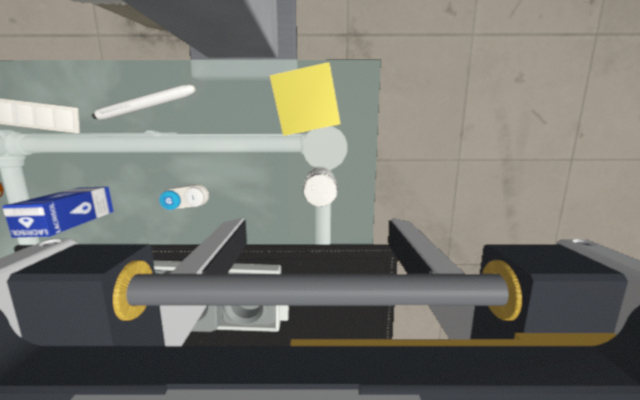

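The wrist view shows the saline near (320,187), the lens case at (184,197), the carton at (60,212) and part of the tray at (245,300). I'll refine the saline by its silhouette.

```bash
python3 - <<'E'
from h import *
im=cv2.imread("pics/w1.png"); c=viewer.calibration("wrist")
m=(im.min(2)>175).astype(np.uint8); m[:150]=0; m[225:]=0; m[:,:285]=0; m[:,360:]=0
m[:168]=0
ys,xs=np.nonzero(m); print("obs",xs.min(),xs.max(),ys.min(),ys.max(),xs.mean(),ys.mean(),len(xs))
a=np.linspace(0,6.28,60)
for x,y in((.414,.2475),(.42,.2475),(.414,.26)):
    for z in (0,.073):
        P=np.array([px("wrist",[x+.0195*np.cos(t),y+.0195*np.sin(t),z],c) for t in a]); print(x,y,z,P.min(0).round(1),P.max(0).round(1))
cv2.imwrite("pics/c1.png",np.hstack([cv2.resize(im[150:230,280:360],None,fx=5,fy=5),cv2.resize(cv2.cvtColor(m*255,8)[150:230,280:360],None,fx=5,fy=5)]))
E
```

```text
obs 304 336 168 224 321.3963573287077 194.41803989592367 1153
0.414 0.2475 0 [301.  167.2] [329.5 195.3]
0.414 0.2475 0.073 [297.5 175.3] [332.4 209.4]
0.42 0.2475 0 [301.  171.6] [329.5 199.5]
0.42 0.2475 0.073 [297.6 180.7] [332.3 214.5]
0.414 0.26 0 [310.1 167.2] [338.6 195.3]
0.414 0.26 0.073 [308.7 175.3] [343.6 209.4]
```

View pics/c1.png

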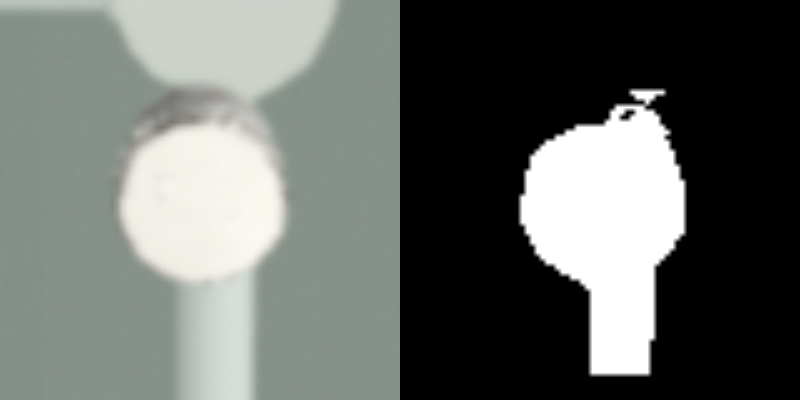

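The top of the saline centres at wrist pixel (320.6,190.3), which gives x 0.412, y 0.254. Grasping it now.

```bash
python3 -m jog '[[-0.05,0.4,-5,0,0,0,9.4],[-0.05,0.4,-10,0,0,0,9.4],[-0.05,0.4,-14,0,0,0,9.4],[-0.05,0.4,-17.4,0,0,0,9.4],[-0.05,0.4,-17.4,0,0,0,9.4],[-0.05,0.4,-17.4,0,0,0,3.5],[-0.05,0.4,-17.4,0,0,0,3.5],[-0.05,0.4,-17.4,0,0,0,3.5],[-0.05,0.4,-17.4,0,0,0,3.5],[-0.05,0.4,-17.4,0,0,0,3.5],[-0.05,0.4,-17.4,0,0,0,3.5]]' 15; python3 -m jog '[[0,0,0,0,0,0,3.5],[0,0,2,0,0,0,3.5],[0,0,5,0,0,0,3.5],[0,0,9,0,0,0,3.5],[0,0,12,0,0,0,3.5],[0,0,12,0,0,0,3.5]]'
```

```text
clock: 2.82
eef_pos: [0.4125, 0.253, 0.0565]
ee_rot: [-0.0, 0.001, 1.0, -0.0]
wrist_force: [0.7, -0.5, 1.1]
width: 0.0382
finger_force: 15.0
clock: 3.58
eef_pos: [0.4139, 0.2536, 0.1785]
ee_rot: [0.002, 0.001, 1.0, 0.001]
wrist_force: [0.7, 0.5, -0.8]
width: 0.0382
finger_force: 15.0
```

```bash
python3 - <<'E'
from h import *
im=viewer.read_camera("top")[125:172,225:365,::-1]; cv2.imwrite("pics/t2.png",cv2.resize(im,None,fx=5.6,fy=5.6,interpolation=cv2.INTER_CUBIC))
E
```

```text
(no output)
```

View pics/t2.png

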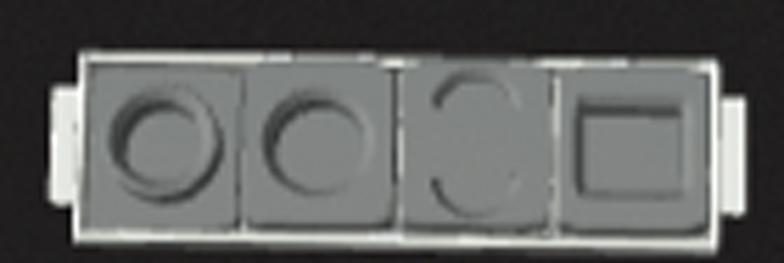

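The tray crop shows the well mouths at these crop pixels: tube (166,143), saline (319,144), lens (475,145) and carton (631,149). Converting to world and checking the 76 mm pitch.

```bash
python3 - <<'E'
from h import *
for n,u,v,z in(("A",166,143,.041),("B",319,144,.039),("Bblk",320,148,.037),("C",476,145,.043),("D",631,148,.039),("TL",80,52,.02),("TR",718,62,.02),("BL",76,243,.02),("BR",716,252,.02)):
    print(n,w("top",225+u/5.6-.4,125+v/5.6-.4,z).round(4))
E
```

```text
A [0.5806 0.1459 0.041 ]
B [0.5786 0.0705 0.039 ]
Bblk [0.577  0.0702 0.037 ]
C [ 0.575  -0.0072  0.043 ]
D [ 0.5724 -0.0837  0.039 ]
TL [0.6341 0.1914 0.02  ]
TR [ 0.6204 -0.1301  0.02  ]
BL [0.5358 0.1936 0.02  ]
BR [ 0.5227 -0.1253  0.02  ]
```

The pitch of about 76 mm matches. The row is turned by about -0.04 rad. The saline well is at (0.578, 0.070).

```bash
python3 -m jog '[[4,-4,0,0,0,0,3.5],[8,-8,0,0,0,-0.02,3.5],[12,-13,0,0,0,-0.04,3.5],[16.6,-18.4,0,0,0,-0.04,3.5],[16.6,-18.4,0,0,0,-0.04,3.5],[16.6,-18.4,0,0,0,-0.04,3.5]]'; python3 - <<'E'
from h import *
c=snap("wrist","pics/w2.png"); s=r.read_state(); print(s['eef_pos'],s['wrist_force'])
for p in([.5782,.0695,.039],[.5812,.1457,.041],[.5752,-.0067,.043],[.5722,-.0828,.039]): print(px("wrist",p,c))
E
```

```text
clock: 4.38
eef_pos: [0.5773, 0.0691, 0.1742]
ee_rot: [-0.002, 0.021, 1.0, 0.0]
wrist_force: [0.4, 0.5, -0.6]
width: 0.0384
finger_force: 15.0
[0.57703292 0.0698552  0.17461084] [-0.59235179  0.06223195 -0.98632085]
[317.40775513 196.68297156]
[391.07926733 196.88335242]
[243.24462325 197.77136788]
[171.08262985 197.12962981]
```

View pics/w2.png

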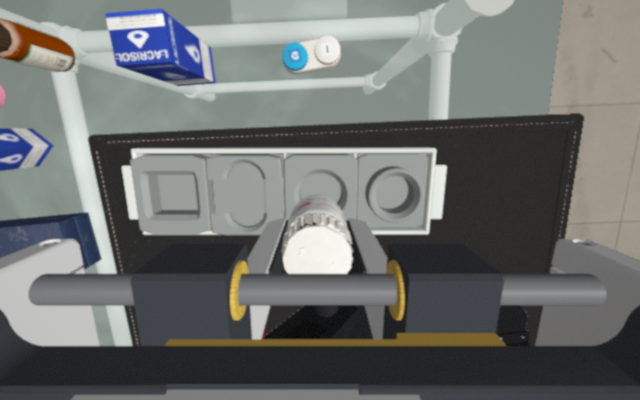

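The wrist view shows the well mouths at about (173,193), (247,193), (320,190) and (394,192), a few pixels off the prediction. The saline's lid is at (319,253). I'll use the held bottle to check the wrist camera's offset, and measure the mouths.

```bash
python3 - <<'E'
from h import *
c=viewer.calibration("wrist"); s=r.read_state(); p=s['eef_pos']
print(px("wrist",[p[0],p[1],p[2]+.0165],c))
im=cv2.imread("pics/w2.png")
a=cv2.resize(im[145:240,125:445],None,fx=2.5,fy=2.5,interpolation=cv2.INTER_CUBIC)
b=cv2.resize(im[190:290,270:370],None,fx=3,fy=3,interpolation=cv2.INTER_CUBIC)
o=np.zeros((a.shape[0]+b.shape[0],800,3),np.uint8); o[:a.shape[0]]=a; o[a.shape[0]:,:300]=b; cv2.imwrite("pics/c2.png",o)
E
```

```text
[317.40139784 259.3385387 ]
```

View pics/c2.png

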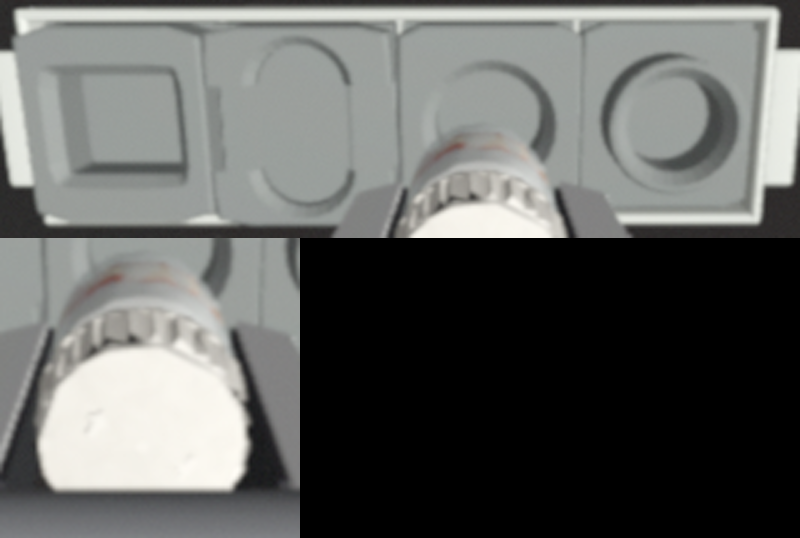

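The held bottle projects within about 1 px of the prediction, so the wrist camera is trustworthy. The mouths measure on average 2 mm to +y and 2 mm to -x, so I'll correct by that and lower.

```bash
python3 -m jog '[[-0.1,0.25,-2,0,0,0,3.5],[-0.1,0.25,-5,0,0,0,3.5],[-0.1,0.25,-7,0,0,0,3.5],[-0.1,0.25,-8.5,0,0,0,3.5],[-0.1,0.25,-9.5,0,0,0,3.5],[-0.1,0.25,-10,0,0,0,3.5],[-0.1,0.25,-10.2,0,0,0,3.5],[-0.1,0.25,-10.2,0,0,0,3.5]]'
```

```text
clock: 5.42
eef_pos: [0.5779, 0.0715, 0.0749]
ee_rot: [0.0, 0.021, 1.0, -0.0]
wrist_force: [0.1, -0.6, -0.5]
width: 0.0386
finger_force: 15.0
```

```bash
python3 -m jog '[[0,0,-0.15,0,0,0,3.5],[0,0,-0.3,0,0,0,3.5],[0,0,-0.35,0,0,0,3.5],[0,0,-0.35,0,0,0,3.5]]'
```

```text
clock: 5.92
eef_pos: [0.578, 0.0715, 0.0717]
ee_rot: [0.0, 0.021, 1.0, -0.0]
wrist_force: [0.0, -1.3, 3.6]
width: 0.0385
finger_force: 15.0
```

The bottle is seated, with 3.6 N contact at the expected height. I'll release it, rise, and go above the dropper.

```bash
python3 -m jog '[[0,0,0,0,0,0,6],[0,0,0,0,0,0,6],[0,0,0.2,0,0,0,6],[0,0,3,0,0,0,6],[0,0,7,0,0,0,6],[0,0,12,0,0,0,6],[0,0,17,0,0,0,6]]'; python3 -m jog '[[-3,-5,0,0,0,0,6],[-6,-10,0,0,0,0,7],[-9,-15,0,0,0,0,7],[-12,-20,0,0,0,0,7],[-15.5,-26,0,0,0,0,7],[-15.5,-26,0,0,0,0,7],[-15.5,-26,0,0,0,0,7]]';  python3 - <<'E'
from h import *
c=snap("wrist","pics/w3.png"); s=r.read_state(); print(s['eef_pos'])
print(px("wrist",[.42,-.193,.102],c),px("wrist",[.42,-.193,.056],c),px("wrist",[.446,-.06,.098],c))
np.savez("w3.npz",**c)
a=cv2.imread("pics/w3.png")[120:330,180:480]
cv2.imwrite("pics/c3.png",cv2.resize(a,None,fx=2.6,fy=2.6,interpolation=cv2.INTER_CUBIC))
E
```

```text
clock: 6.8
eef_pos: [0.5772, 0.0716, 0.2424]
ee_rot: [-0.0, 0.021, 1.0, 0.0]
wrist_force: [1.1, 0.0, 0.0]
width: 0.0599
finger_force: 0.0
clock: 7.68
eef_pos: [0.4224, -0.1885, 0.241]
ee_rot: [0.0, 0.021, 1.0, 0.0]
wrist_force: [-0.7, 0.6, -0.3]
width: 0.07
finger_force: 0.0
[ 0.42276836 -0.18785169  0.24093416]
[312.5785571  192.47365702] [313.09573973 184.45219567] [436.50328203 210.04404661]
```

View pics/w3.png

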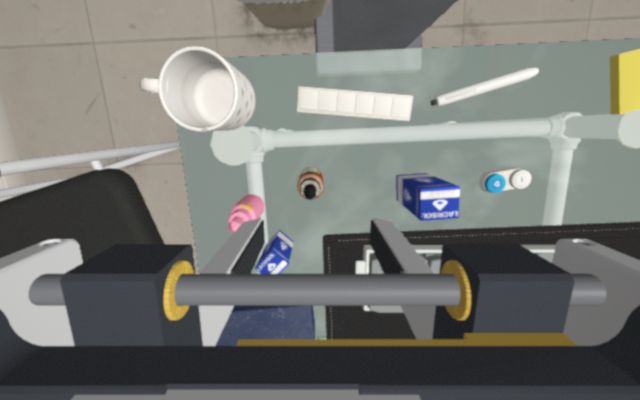

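The wrist view shows the brown dropper's bulb at (310,191), the pink look-alike at (247,210), the small carton at (273,257), the right carton at (430,197) and the lens case at (508,181). The dropper is therefore at about (0.4185,-0.1955). Descending with a narrow opening to stay clear of the pink one.

```bash
python3 -m jog '[[-0.4,-0.75,-3,0,0,0,5.6],[-0.4,-0.75,-8,0,0,0,5.6],[-0.4,-0.75,-13,0,0,0,5.6],[-0.4,-0.75,-17,0,0,0,5.6],[-0.4,-0.75,-18.6,0,0,0,5.6],[-0.4,-0.75,-18.6,0,0,0,5.6],[-0.4,-0.75,-18.6,0,0,0,3],[-0.4,-0.75,-18.6,0,0,0,3],[-0.4,-0.75,-18.6,0,0,0,3],[-0.4,-0.75,-18.6,0,0,0,3]]' 15; python3 -m jog '[[0,0,0,0,0,0,3],[0,0,2,0,0,0,3],[0,0,6,0,0,0,3],[0,0,12,0,0,0,3],[0,0,16,0,0,0,3],[0,0,16,0,0,0,3]]'
```

```text
clock: 8.98
eef_pos: [0.4192, -0.1965, 0.0561]
ee_rot: [0.001, 0.021, 1.0, -0.001]
wrist_force: [-0.7, -0.0, 6.3]
width: 0.0319
finger_force: 15.0
clock: 9.72
eef_pos: [0.42, -0.1972, 0.2184]
ee_rot: [0.003, 0.021, 1.0, -0.002]
wrist_force: [0.6, 0.6, -0.5]
width: 0.0317
finger_force: 15.0
```

```bash
python3 -m jog '[[2,5,0,0,0,0,3],[4,10,0,0,0,0,3],[7,15,0,0,0,0,3],[10,20,0,0,0,0,3],[12,25,0,0,0,0,3],[14,30,0,0,0,0,3],[16,34.3,-2,0,0,0,3],[16,34.3,-4,0,0,0,3],[16,34.3,-4,0,0,0,3],[16,34.3,-4,0,0,0,3]]'; python3 - <<'E'
from h import *
c=snap("wrist","pics/w4.png"); s=r.read_state(); p=s['eef_pos'];print(p)
print(px("wrist",[p[0],p[1],p[2]-.055+.102],c),px("wrist",[p[0],p[1],p[2]-.055],c))
for q in([.580,.147,.041],[.577,.0708,.088],[.573,-.0054,.043],[.570,-.0816,.039]): print(px("wrist",q,c))
sc=viewer.read_camera("scene")[90:230,230:430,::-1]
a=cv2.resize(cv2.imread("pics/w4.png")[120:300,140:440],None,fx=2,fy=2); b=cv2.resize(sc,(400,280))
o=np.zeros((640,600,3),np.uint8);o[:360]=a;o[360:,:400]=b; cv2.imwrite("pics/c4.png",o[:600])
E
```

```text
clock: 10.98
eef_pos: [0.5781, 0.146, 0.1747]
ee_rot: [-0.0, 0.022, 1.0, -0.0]
wrist_force: [-0.2, 0.5, -0.0]
width: 0.0321
finger_force: 15.0
[0.57857953 0.14599009 0.17543031]
[317.5892617  293.32196425] [317.19211183 219.32937125]
[318.09903591 197.49507193]
[231.36060129 209.96281438]
[169.95885477 197.49317548]
[ 98.81715565 196.87060812]
```

View pics/c4.png

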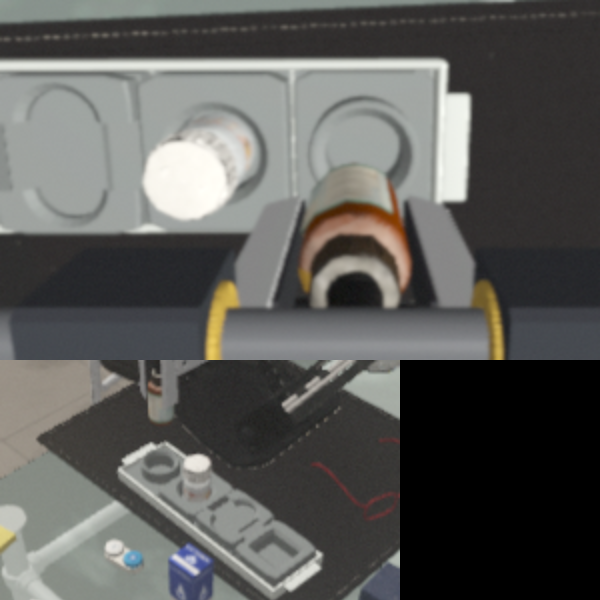

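The crop shows the saline standing in its well and the dropper held upright, centred between the fingers. The socket mouth is at about (321,193.5), some 3 mm to +y of the prediction. Correcting and lowering.

```bash
python3 -m jog '[[-0.05,0.3,-2,0,0,0,3],[-0.05,0.3,-5,0,0,0,3],[-0.05,0.3,-7,0,0,0,3],[-0.05,0.3,-8.5,0,0,0,3],[-0.05,0.3,-9.5,0,0,0,3],[-0.05,0.3,-10,0,0,0,3],[-0.05,0.3,-10.2,0,0,0,3],[-0.05,0.3,-10.2,0,0,0,3]]';python3 -m jog '[[0,0,-0.1,0,0,0,3],[0,0,-0.2,0,0,0,3],[0,0,-0.25,0,0,0,3],[0,0,-0.25,0,0,0,3]]'
```

```text
clock: 12.08
eef_pos: [0.5784, 0.1502, 0.0734]
ee_rot: [0.0, 0.021, 1.0, 0.0]
wrist_force: [0.8, 0.0, -1.2]
width: 0.0326
finger_force: 15.0
clock: 12.58
eef_pos: [0.5784, 0.1501, 0.0714]
ee_rot: [0.0, 0.021, 1.0, 0.0]
wrist_force: [-2.3, -0.7, 6.1]
width: 0.032
finger_force: 15.0
```

```bash
python3 -m jog '[[0,0,0,0,0,0,5],[0,0,0,0,0,0,5],[0,0,0.2,0,0,0,5],[0,0,3,0,0,0,5],[0,0,7,0,0,0,6],[0,0,12,0,0,0,6],[0,0,17,0,0,0,6],[0,0,17,0,0,0,6]]'; python3 -m jog '[[-3,-5,0,0,0,0,7],[-6,-10,0,0,0,0,7],[-9,-15,0,0,0,0,7],[-13.2,-21,0,0,0,0,7],[-13.2,-21,0,0,0,0,7],[-13.2,-21,0,0,0,0,7]]';  python3 - <<'E'
from h import *
c=snap("wrist","pics/w5.png"); s=r.read_state(); print(s['eef_pos'])
im=cv2.imread("pics/w5.png")
for X in([.428,-.0815],[.428,-.0395],[.464,-.0395],[.464,-.0815]): print(px("wrist",X+[.098],c).round(1),px("wrist",X+[0.],c).round(1))
cv2.imwrite("pics/c5.png",cv2.resize(im[140:260,240:440],None,fx=4,fy=4,interpolation=cv2.INTER_CUBIC))
E
```

```text
clock: 13.58
eef_pos: [0.5806, 0.1503, 0.246]
ee_rot: [0.005, 0.021, 1.0, 0.0]
wrist_force: [-0.3, 0.1, -0.6]
width: 0.0598
finger_force: 0.0
clock: 14.32
eef_pos: [0.4457, -0.06, 0.2397]
ee_rot: [-0.0, 0.022, 1.0, 0.0]
wrist_force: [-0.4, 0.0, 1.1]
width: 0.0699
finger_force: 0.0
[ 0.44611001 -0.05941625  0.23991748]
[295.7 178.5] [300.7 167.1]
[335.7 176.8] [331.  165.8]
[336.6 209.9] [331.8 191.2]
[297.7 211.5] [302.1 192.5]
```

View pics/c5.png

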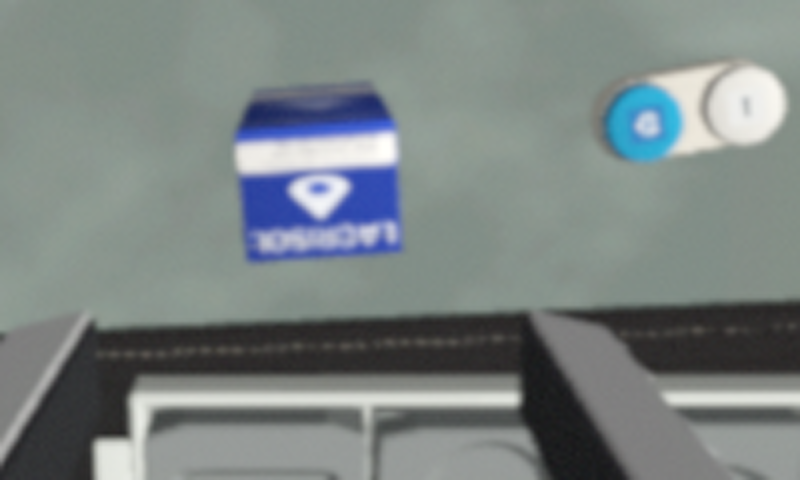

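The crop shows the carton upright with its top at roughly (237–402, 122–262) in crop pixels. It sits about 6 mm nearer the robot than estimated, 4 mm further +y, and turned about +0.07 rad relative to the gripper. Grasping it.

```bash
python3 - <<'E'
from h import *
c=viewer.calibration("wrist")
print(w("wrist",401,170.8,.018,c),w("wrist",426.3,166.3,.018,c))
E
python3 -m jog '[[-0.6,0.3,-3,0,0,0.07,7],[-0.6,0.3,-8,0,0,0.07,7],[-0.6,0.3,-13,0,0,0.07,7],[-0.6,0.3,-16.5,0,0,0.07,7],[-0.6,0.3,-17.9,0,0,0.07,7],[-0.6,0.3,-17.9,0,0,0.07,7],[-0.6,0.3,-17.9,0,0,0.07,3.5],[-0.6,0.3,-17.9,0,0,0.07,3.5],[-0.6,0.3,-17.9,0,0,0.07,3.5],[-0.6,0.3,-17.9,0,0,0.07,3.5],[-0.6,0.3,-17.9,0,0,0.07,3.5]]' 10; python3 -m jog '[[0,0,2,0,0,0,3.5],[0,0,6,0,0,0,3.5],[0,0,12,0,0,0,3.5],[0,0,12,0,0,0,3.5]]'
```

```text
[0.43680835 0.05277104 0.018     ] [0.43220008 0.08606354 0.018     ]
clock: 15.75
eef_pos: [0.4406, -0.0572, 0.0623]
ee_rot: [0.001, -0.014, 1.0, -0.0]
wrist_force: [-1.5, -0.2, 6.0]
width: 0.0417
finger_force: 10.0
clock: 16.25
eef_pos: [0.4428, -0.058, 0.1862]
ee_rot: [0.005, -0.014, 1.0, -0.002]
wrist_force: [0.7, 1.0, -0.1]
width: 0.0422
finger_force: 10.0
```

```bash
python3 -m jog '[[4,-1,-1,0,0,-0.03,3.5],[9,-2,-2,0,0,-0.07,3.5],[13,-2.4,-3,0,0,-0.07,3.5],[13,-2.4,-3,0,0,-0.07,3.5],[13,-2.4,-3,0,0,-0.07,3.5]]'; python3 - <<'E'
from h import *
c=snap("wrist","pics/w6.png"); s=r.read_state(); p=s['eef_pos'];print(p)
for q in([.571,-.081,.039],[.571,-.0048,.043],[.578,.0715,.088],[p[0],p[1],p[2]-.0617+.098]): print(px("wrist",q,c))
for X in([-.018,-.021],[-.018,.021]): print([px("wrist",[p[0]+X[0],p[1]+X[1],p[2]-.0617+z],c).round(1) for z in (0,.098)])
cv2.imwrite("pics/c6.png",cv2.resize(cv2.imread("pics/w6.png")[140:300,230:490],None,fx=3,fy=3,interpolation=cv2.INTER_CUBIC))
E
```

```text
clock: 16.88
eef_pos: [0.5687, -0.0805, 0.15]
ee_rot: [-0.001, 0.021, 1.0, 0.0]
wrist_force: [-0.2, -0.6, 0.0]
width: 0.0419
finger_force: 10.0
[ 0.56876493 -0.08057238  0.15068564]
[316.54793777 203.61951588]
[397.165674   201.41198921]
[508.86901352 219.60591327]
[317.43424191 279.27156175]
[array([288.9, 195.2]), array([267.9, 243.8])]
[array([343.2, 193. ]), array([363.7, 240. ])]
```

View pics/c6.png

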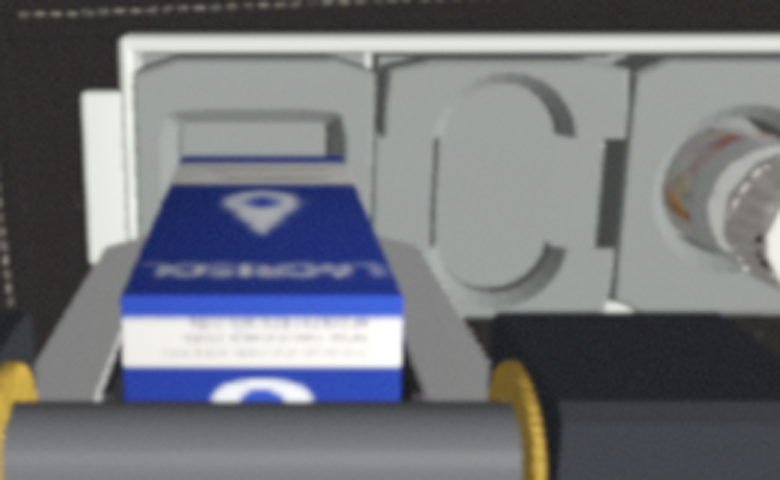

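The crop shows the carton held upright, with its near top edge at (262,297) and near bottom edge at (262,158). The well's mouth spans 160–345, with its near edge at row 108. The carton sits 2 mm nearer the robot than the TCP, so I'll shift +4 mm in x and -2 mm in y and lower.

```bash
python3 -m jog '[[0.35,-0.2,-1,0,0,0,3.5],[0.35,-0.2,-3,0,0,0,3.5],[0.35,-0.2,-4.5,0,0,0,3.5],[0.35,-0.2,-5.5,0,0,0,3.5],[0.35,-0.2,-6.5,0,0,0,3.5],[0.35,-0.2,-7,0,0,0,3.5],[0.35,-0.2,-7.2,0,0,0,3.5],[0.35,-0.2,-7.2,0,0,0,3.5]]';python3 -m jog '[[0,0,-0.1,0,0,0,3.5],[0,0,-0.2,0,0,0,3.5],[0,0,-0.3,0,0,0,3.5],[0,0,-0.3,0,0,0,3.5]]'
```

```text
clock: 17.92
eef_pos: [0.5737, -0.083, 0.0797]
ee_rot: [0.0, 0.021, 1.0, -0.0]
wrist_force: [0.1, -0.2, -0.2]
width: 0.0425
finger_force: 10.0
clock: 18.42
eef_pos: [0.5738, -0.083, 0.0775]
ee_rot: [0.0, 0.021, 1.0, -0.0]
wrist_force: [-1.8, 0.4, 6.0]
width: 0.0419
finger_force: 10.0
```

```bash
python3 -m jog '[[0,0,0,0,0,0,6],[0,0,0,0,0,0,6],[0,0,0.2,0,0,0,6],[0,0,3,0,0,0,6],[0,0,8,0,0,0,6],[0,0,13,0,0,0,6],[0,0,16,0,0,0,6]]'; python3 - <<'E'
from h import *
s=r.read_state(); print(s['qpos'],s['eef_pos'])
E
```

```text
clock: 19.3
eef_pos: [0.5743, -0.0832, 0.2397]
ee_rot: [0.002, 0.021, 1.0, -0.001]
wrist_force: [0.4, -0.9, 0.3]
width: 0.0604
finger_force: 0.0
[-3.39072030e-01  7.33934687e-02  1.73359033e+00 -5.24436046e-05
  1.33074728e+00 -1.86814734e+00] [ 0.57432041 -0.08317456  0.2396768 ]
```

```bash
python3 -m jog '[[-2,2,0,0,0,-0.17,6],[-4,4,0,0,0,-0.35,6],[-6,6,0,0,0,-0.52,6],[-8,8,0,0,0,-0.7,6],[-10,10,0,0,0,-0.87,6],[-12,12,0,0,0,-1.04,6],[-14,15.3,0,0,0,-1.22,6],[-14,15.3,-4,0,0,-1.394,6],[-14,15.3,-6,0,0,-1.394,6],[-14,15.3,-6,0,0,-1.394,6]]'; python3 - <<'E'
from h import *
c=snap("wrist","pics/w7.png"); s=r.read_state(); print(s['eef_pos'])
for q in([.4368,.0528,.018],[.4322,.0861,.018]): print(px("wrist",q,c))
top=viewer.read_camera("top")[120:180,225:365,::-1]
o=np.zeros((580,800,3),np.uint8); o[:320]=cv2.resize(cv2.imread("pics/w7.png")[120:280,120:520],None,fx=2,fy=2)
o[320:]=np.hstack([cv2.resize(top,(606,260)),np.zeros((260,194,3),np.uint8)]); cv2.imwrite("pics/c7.png",o)
E
```

```text
clock: 20.55
eef_pos: [0.4322, 0.0703, 0.175]
ee_rot: [-0.001, 0.658, 0.753, -0.001]
wrist_force: [-0.3, 0.2, 0.1]
width: 0.0599
finger_force: 0.0
[0.43328024 0.07009676 0.17639351]
[319.87837864 206.02927497]
[319.90669157 176.5440974 ]
```

View pics/c7.png

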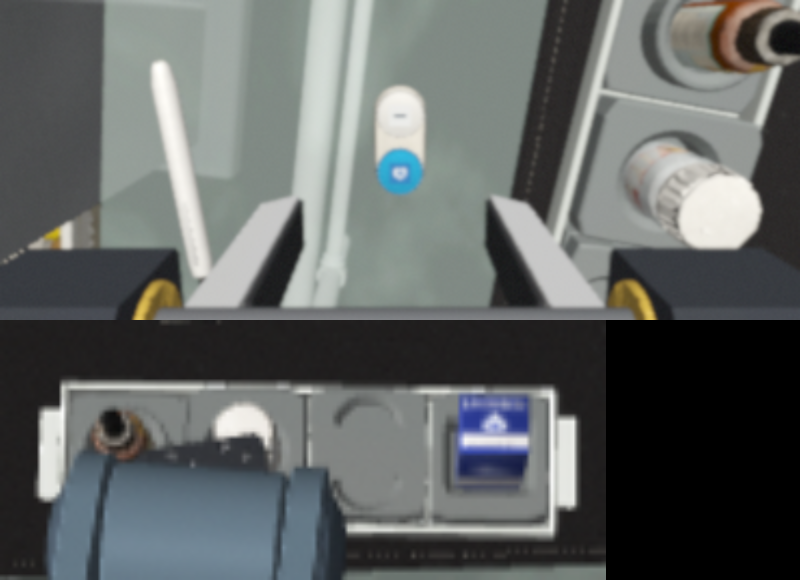

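The crop shows the lens case at (320,176) and (320,205), matching the prediction. All three placed items stand in their compartments. Grasping the lens case.

```bash
python3 -m jog '[[0,-0.05,-4,0,0,0,6],[0,-0.05,-9,0,0,0,6],[0,-0.05,-12.5,0,0,0,6],[0,-0.05,-14.2,0,0,0,6],[0,-0.05,-14.7,0,0,0,6],[0,-0.05,-14.7,0,0,0,6]]' 10; python3 -m jog '[[0,0,0,0,0,0,2.4],[0,0,0,0,0,0,2.4],[0,0,0,0,0,0,2.4],[0,0,0,0,0,0,2.4],[0,0,0,0,0,0,2.4],[0,0,0,0,0,0,2.4]]'
```

```text
clock: 21.4
eef_pos: [0.4346, 0.0694, 0.0304]
ee_rot: [0.001, 0.658, 0.753, 0.001]
wrist_force: [0.9, 0.4, 0.3]
width: 0.0599
finger_force: 0.0
clock: 22.15
eef_pos: [0.4337, 0.0696, 0.0297]
ee_rot: [0.0, 0.658, 0.753, 0.0]
wrist_force: [-0.1, 1.0, 2.6]
width: 0.0279
finger_force: 10.0
```

```bash
python3 -m jog '[[0,0,1.5,0,0,0,2.4],[0,0,5,0,0,0,2.4],[0,0,10,0,0,0.17,2.4],[3,-1.5,14,0,0,0.34,2.4],[6,-3,14,0,0,0.51,2.4],[9,-5,14,0,0,0.68,2.4],[12,-6.5,14,0,0,0.85,2.4],[13.9,-7.5,14,0,0,1.02,2.4],[13.9,-7.5,14,0,0,1.2,2.4],[13.9,-7.5,14,0,0,1.394,2.4],[13.9,-7.5,14,0,0,1.394,2.4],[13.9,-7.5,14,0,0,1.394,2.4]]';python3 - <<'E'
from h import *
c=snap("wrist","pics/w8.png"); s=r.read_state(); p=s['eef_pos'];print(p)
z=p[2]-.0300
print("C",px("wrist",[.573,-.0053,.043],c),"caps",[px("wrist",[p[0]+d,p[1],z+.018],c).round(1) for d in(-.017,.017)],px("wrist",[p[0]-.031,p[1],z+.005],c).round(1))
cv2.imwrite("pics/c8.png",cv2.resize(cv2.imread("pics/w8.png")[150:300,190:450],None,fx=3,fy=3,interpolation=cv2.INTER_CUBIC))
E
```

```text
clock: 23.65
eef_pos: [0.5724, -0.0054, 0.1698]
ee_rot: [0.0, 0.022, 1.0, -0.0]
wrist_force: [1.3, 0.5, 1.1]
width: 0.0282
finger_force: 9.7
[ 0.57241479 -0.00534902  0.16977091]
C [317.09864785 197.7205325 ] caps [array([316. , 212.8]), array([318.4, 264.4])] [315.1 186.1]
```

View pics/c8.png

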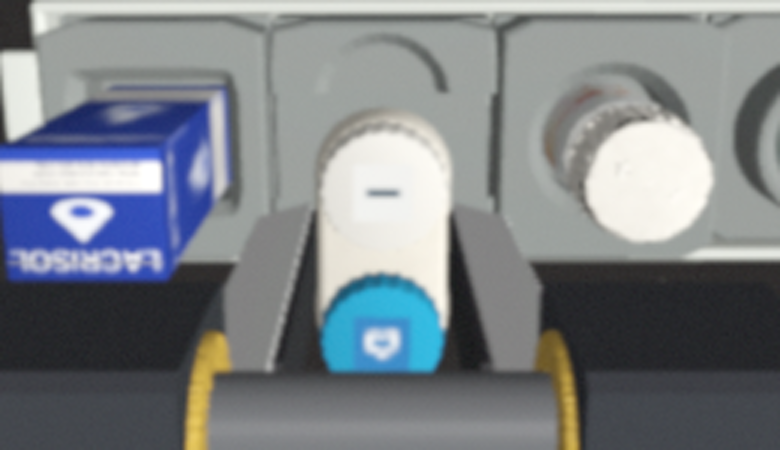

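The crop shows the case level in the grip, its caps at (383,190) and (382,343), and the recess's near arc centred at 381. It is aligned within 1 mm. Lowering.

```bash
python3 -m jog '[[0,0.1,-3,0,0,0,2.4],[0,0.1,-6,0,0,0,2.4],[0,0.1,-8,0,0,0,2.4],[0,0.1,-9,0,0,0,2.4],[0,0.1,-9.8,0,0,0,2.4],[0,0.1,-10.2,0,0,0,2.4],[0,0.1,-10.2,0,0,0,2.4]]';python3 -m jog '[[0,0,-0.1,0,0,0,2.4],[0,0,-0.2,0,0,0,2.4],[0,0,-0.3,0,0,0,2.4],[0,0,-0.4,0,0,0,2.4],[0,0,-0.4,0,0,0,2.4]]'
```

```text
clock: 24.58
eef_pos: [0.5727, -0.0045, 0.0677]
ee_rot: [0.0, 0.021, 1.0, -0.0]
wrist_force: [0.1, 0.3, -0.0]
width: 0.0278
finger_force: 9.7
clock: 25.2
eef_pos: [0.5726, -0.0044, 0.0639]
ee_rot: [-0.0, 0.021, 1.0, -0.0]
wrist_force: [-1.8, 0.2, 3.8]
width: 0.028
finger_force: 10.2
```

```bash
python3 -m jog '[[0,0,0,0,0,0,3.8],[0,0,0,0,0,0,3.8],[0,0,0.1,0,0,0,3.8],[0,0,1,0,0,0,3.8],[0,0,4,0,0,0,4],[0,0,9,0,0,0,4],[0,0,14,0,0,0,6],[0,0,18,0,0,0,6]]'; python3 -m jog '[[-4,0,0,0,0,0,6],[-9,5,0,0,0,0,6],[-9,10,0,0,0,0,6],[-9,15,0,0,0,0,6],[-9,20,0,0,0,0,6],[-9,25,0,0,0,0,6],[-9,25,0,0,0,0,6],[-9,25,0,0,0,0,6]]';python3 - <<'E'
from h import *
a=viewer.read_camera("scene")[110:220,270:410,::-1]; b=viewer.read_camera("top")[115:265,190:460,::-1]
o=np.zeros((600,800,3),np.uint8); o[:300,:381]=cv2.resize(a,(381,300)); o[300:,:540]=cv2.resize(b,(540,300)); cv2.imwrite("pics/c9.png",o)
E
```

```text
clock: 26.2
eef_pos: [0.5729, -0.0044, 0.2466]
ee_rot: [0.001, 0.021, 1.0, -0.0]
wrist_force: [-0.2, -0.9, 0.0]
width: 0.0565
finger_force: 0.0
clock: 27.2
eef_pos: [0.4825, 0.2453, 0.2437]
ee_rot: [0.0, 0.021, 1.0, -0.0]
wrist_force: [-1.1, 0.2, 0.1]
width: 0.0599
finger_force: 0.0
```

View pics/c9.png

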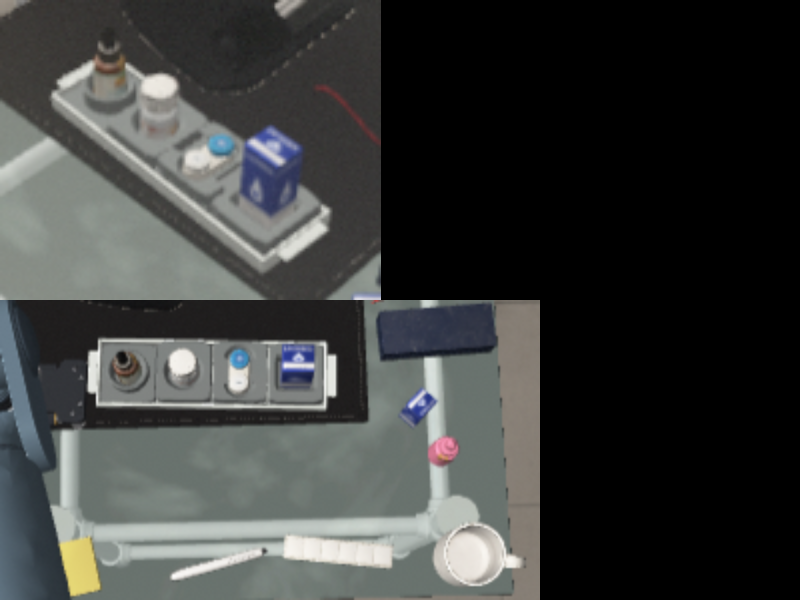

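The picture shows all four items upright in their compartments: dropper (125,365), saline (183,365), lens case (238,370) and carton (298,365). The mug, spectacle case and look-alikes haven't moved, and the robot is clear. Handing in.

```bash
python3 -c "from plant import r; print(r.sign_off())"
```

```text
the job is handed in; nothing more can be done
None
```

The saline bottle, dropper bottle, carton and lens case are each upright and fully down in their own tray compartments, placed in the order asked; the mug and spectacle case were not disturbed, and the job was handed in at about 27 s on the robot clock (no verdict came back).

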